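Isolate and vent the small gauge on the pressure comparator

TASK

The small gauge on the comparator is coming off for calibration. With one fingertip push the long isolating lever on its valve block fully shut, across the block and up to its stop, then push the short bleed lever on the same block fully open, in line with the block, to let the trapped pressure out; keep the bleed shut until the isolator is fully shut. Only push: do not pinch the levers, and leave the other levers, the screw press and everything lying about where they are.

Things in the scene. Friction and masses are not known exactly. Their poses are not given: they have to be found in the camera images.
- plate: grey base plate of the comparator, 315 (x) x 680 (y) x 8 mm, fixed. Origin: table level, under the row's middle; x away from the robot, yaw up to 0.18 rad. On it, 140 mm apart along y, in any order: three valve blocks (small gauge, large gauge, plug), each 245 mm long in x, 32 wide, top 44 mm above the table. A pipe (45 mm high) runs along y under their near ends; screw press at the +y end
- station_small: the valve block with the SMALL gauge (dial 63 mm); fixed, at the plate's yaw. Origin: centre of its underside, 8 mm above the table; x away from the robot along the block. In this frame: isolator axis at x = -70 mm, bleed axis at +15 mm, gauge centre at +110 mm, all at y = 0
- small_gauge (a point): centre of the small gauge's face, which looks up, 96 mm above the table; case 67 mm across, its underside 68 mm above the table
- large_gauge (a point): centre of the large gauge's face (dial 100 mm), looking up, 96 mm above the table
- isolator (a joint): angle (rad) of the LONG lever on the small gauge's block. 0 = open: lever along the block, pointing to its -x (to the robot). Grows clockwise from above; 1.571 = shut, on its stop, lever across the block, pointing to +y. Starts at 0 to 0.4. Quarter-turn valve: stays where it is left; friction about 0.18 N m (3 to 4 N near the lever's end)
- isolator_pivot (a point): point on the long lever's upright axis, 82 mm above the table; the lever is 78 mm long from here to its rounded end, 13 mm wide, 10 mm high (its edges from 76 to 86 mm above the table), 30 mm clear above the block
- bleed (a joint): angle (rad) of the SHORT lever on the small gauge's block. 0 = shut: lever across the block, pointing to its +y. Grows anticlockwise from above; 1.571 = fully open, on its stop, lever along the block, pointing to -x (to the robot). Starts at 0 to 0.15; lets pressure out beyond 0.35. Stays where it is left; friction as the isolator's (4 to 5 N near the end)
- bleed_pivot (a point): point on the short lever's upright axis, 82 mm above the table; the lever is 58 mm long from here to its rounded end, width and height as the long one
- large_isolator_tip (a point): free end of the long lever on the large gauge's block (levers placed and sized as on the small gauge's block); must stay where it is
- large_bleed_tip (a point): free end of the short lever on the large gauge's block; must stay where it is
- plug_isolator_tip (a point): free end of the long lever on the plugged block (levers placed and sized likewise; this one starts shut, across the block); must stay where it is
- plug_bleed_tip (a point): free end of the short lever on the plugged block; must stay where it is
- capstan_ball (a point): one ball end of the screw press's four-spoke capstan (spokes 85 mm, axis level along the plate's x, 95 mm above the table, 355 mm to the plate's +y); must stay where it is
- spanner: open-ended steel spanner, 190 mm, lying on the table in front of the comparator; bystander
- screwdriver: screwdriver, 180 mm, lying on the table in front of the comparator; bystander
- adaptor: brass thread adaptor, 24 mm wide, 30 mm tall, standing on the plate between two valve blocks; bystander
- tape_spool: white spool, 50 mm across, 16 mm tall, lying on the plate between two valve blocks; bystander
- detector: blue handheld gas detector, 110 x 62 x 34 mm, lying to the right of the comparator; bystander
- mug: white mug, 80 mm across, 92 mm tall, to the right of the comparator; bystander
- weight: small steel knobbed weight, 38 mm across, 48 mm tall, to the right of the comparator; bystander

How it is judged:
By the outcome, as a careful person would: the job done as asked, in the order asked, and still so for the second after the job is handed in, with the robot touching nothing.
It also fails if it takes over 48 s, if anything falls off the work surface, if the arm or the gripper's body presses on something with over 40 N, if the wrist force passes 120 N, or if a joint passes its speed limit or range.

ROBOT

A 6-joint arm with a two-finger parallel gripper is mounted at the origin on the work surface. World frame = base frame: x ahead of the robot, y to its left, z up, the work surface at z = 0. Lengths are in mm, angles in rad, forces in N, time in s.
With the tool pointing down it reaches from about 350 to 875 mm from the base axis. Payload 4.2 kg.
Tool frame: the origin (TCP) lies midway between the tips of the shut fingers; the grasp point (between the pads) lies 19 mm behind it (arm.tcp_to_grasp is the distance from the TCP to the grasp point, in mm); z points along the fingers, y is the line along which they close (so a half turn about z gives the same grasp; the last joint's range is limited). The gripper opens to 85 mm and grips with 20 to 120 N. Pads are 22 mm wide; open, the fingers measure 114 mm over their backs; the gripper's body (76 mm by 85 mm) begins 54 mm behind the grasp point. The pads swing forward as they close: fully open they stand 13 mm farther back than shut.
Start: joints at [1.53, 0.385, 0.008, 0, -1.194, -0.259], TCP at [184.548, 597.111, 231.312] pointing down, gripper open.
Joint ranges: [-3.14, 3.14], [-1.21, 2.06], [-1.07, 1.41], [-3.16, 2.05], [-2.99, -0.16], [-3.1, 3.1]. Speed limits (rad/s): [2.79, 2.79, 3.14, 3.14, 3.14, 3.14].

INTERFACE

Orientations are given as a unit quaternion [x, y, z, w].
In Python, from bench import arm, get_image gives the robot as it stands.
- The arm moves only by the tool drive_tool, never from a script. Its argument "deltas" is a list of rows, each a list of 2 entries, a list of its own where there are three numbers: the shift along the tool's x, y, z in cm, then the turn, a rotation vector about the tool's x, y, z in degrees. In form: [[[x, y, z], [ax, ay, az]], ...]. A call has 1 to 12 rows; each row shifts and turns the commanded pose from where the row before left it, along the tool's axes as they then stand; what a row does not reach is not made up. A row lasts 1/10 s, in which the tool goes at most 50 mm and 8.59 degrees, less where a joint would pass 70% of its speed; a pose out of reach is approached as far as the arm can. A call with a gripper value outside its range is refused whole. "claw" is the finger opening in cm, from 0 to 8.54, set as the call begins (left out, the last holds). The fingers move at their own pace and stop on an object; the grip force is fixed at half the most. Time passes only in rows, so rows that do not move let the fingers close. It gives the time, the measured TCP pose, the force, the opening and the grip force at its end, in the units of the state.
- arm.read_state(): the state, without advancing time (a new reading comes with each control period).
- get_image(name): name is "scene" or "top" or "wrist"; returns a dict with "img" (400x640x3 uint8, red, green, blue), "fx", "fy", "cx", "cy" (pixels), "eye" and "orientation" of the camera in the world; the wrist camera has in their place "mount" (4x4, takes a point from camera to tool coordinates, whose origin is the TCP and whose axes are the flange's). Camera axes: x right, y down, z forward; pixel columns grow to the right and rows downward; lengths in mm; the calibration is good to about 2 mm. A picture is of the moment at which its call begins: read the wrist's pose just before it. There is no depth.
- arm.job_done(): hands the job in; it is judged then, once.
The state is a dict: "clock": time; "joints": joint angles; "joint_vel": joint speeds; "joint_efforts": joint torques, N m; "position": TCP position; "ee_rot": TCP orientation; "contact_force": force on the tool from outside, world axes, zero at the start; "wrist_torque": the same for the moment, N m; "gripper_width": finger opening in mm; "grasp_force": force on a finger pad.
Only numpy, scipy, OpenCV 4.12 (cv2) and the standard library are available. Lean on these libraries where they do the work, as an engineer would, in place of code of your own. Each camera call takes 0.05 s, during which the arm holds its last target. There are 200 camera calls.

## Working session

There is one attempt and no reset: what is moved stays moved. The work goes in short steps, Python scripts to look and compute and a tool call to move; the robot and the scene stay as the last step left them, time stands still between calls to the robot, and variables do not carry over. Pictures are saved under pics/ and viewed, at most 10 in all, crops included, and the job is handed in when it is done.

Besides the shell and the picture viewer there is one more tool, called in YAML: its name, and indented under it one key for each argument. drive_tool: Moves the arm, as the interface text tells. Its arguments: {"type":"object","properties":{"deltas":{"type":"array"},"claw":{"type":"number"}},"required":["deltas"]}

```bash
mkdir -p pics; cat > h.py <<'E'
import numpy as np,cv2
from scipy.spatial.transform import Rotation as R
from bench import arm,get_image
def save(n,f):
    im=get_image(n); cv2.imwrite(f,im["img"][...,::-1]); return im
E
python3 - <<'E'
from h import *
import pickle
d={}
s=arm.read_state(); print(s)
for n in("top","scene"):
    d[n]=save(n,f"pics/{n}.png"); print({k:v for k,v in d[n].items() if k!="img"})
pickle.dump(d,open("d.pkl","wb"))
E
```

```text
{'clock': 0.0, 'joints': array([ 1.52958121e+00,  3.85558985e-01,  6.61191848e-03, -4.79330671e-04,
       -1.19399088e+00, -2.58606107e-01]), 'joint_vel': array([-7.45003931e-04,  2.14894655e-03, -1.90665955e-03,  5.12339547e-04,
        8.81148195e-05, -7.73161163e-05]), 'joint_efforts': array([ 4.20425977e-04, -3.92293060e+01,  1.88402778e+01,  4.18613210e+00,
       -4.64683020e-03,  7.29933021e-06]), 'position': array([184.40438436, 596.56387474, 230.21758982]), 'ee_rot': array([ 9.88770631e-01, -1.49437089e-01, -1.05279106e-04,  1.08865676e-03]), 'contact_force': array([-0.67657666, -0.18031233, -0.2695418 ]), 'wrist_torque': array([0.07259513, 0.00604569, 0.00299242]), 'grasp_force': 0.0, 'gripper_width': 85.18658200871448}
{'fx': 378.6155356479512, 'fy': 378.6155356479512, 'cx': 317.51929357758667, 'cy': 201.74781204078263, 'eye': array([ 445.12914277,   45.53400968, 1207.6319619 ]), 'orientation': array([-0.70032908,  0.71124092, -0.04898794,  0.03571703])}
{'fx': 417.55886232022647, 'fy': 417.55886232022647, 'cx': 317.78859435480643, 'cy': 195.88571798703111, 'eye': array([1311.18451258, -607.88753329,  744.27543848]), 'orientation': array([ 0.80421199,  0.3654618 , -0.20052735, -0.42363843])}
```

View pics/top.png

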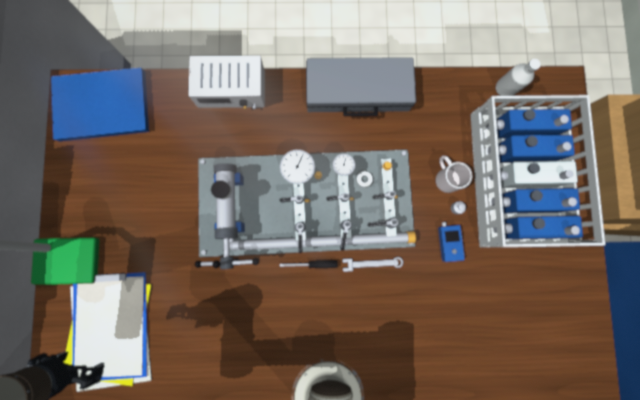

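View pics/scene.png

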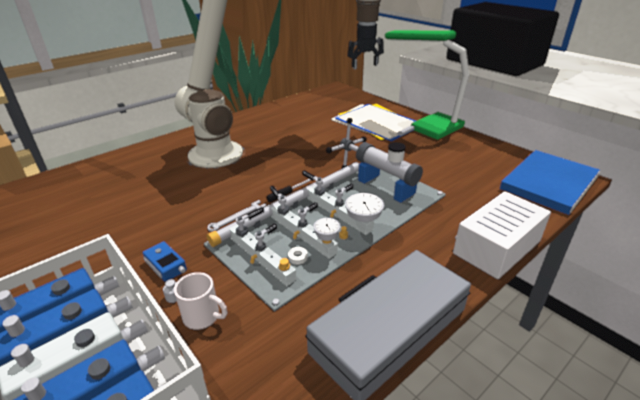

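The top view shows the large gauge at (297,167), the small gauge at (344,163) on the middle block and the plug at (388,166). The capstan is on the left. I'll enlarge both views next.

```bash
python3 - <<'E'
import cv2
a=cv2.imread("pics/top.png")[145:265,270:410]; cv2.imwrite("pics/topc.png",cv2.resize(a,None,fx=5,fy=5,interpolation=2))
a=cv2.imread("pics/scene.png")[150:270,220:380]; cv2.imwrite("pics/scenec.png",cv2.resize(a,None,fx=5,fy=5,interpolation=2))
E
```

```text
(no output)
```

View pics/topc.png

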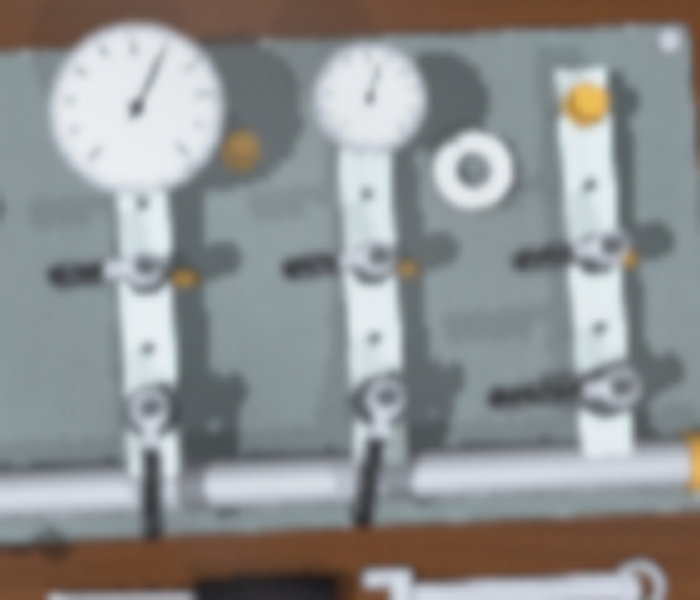

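View pics/scenec.png

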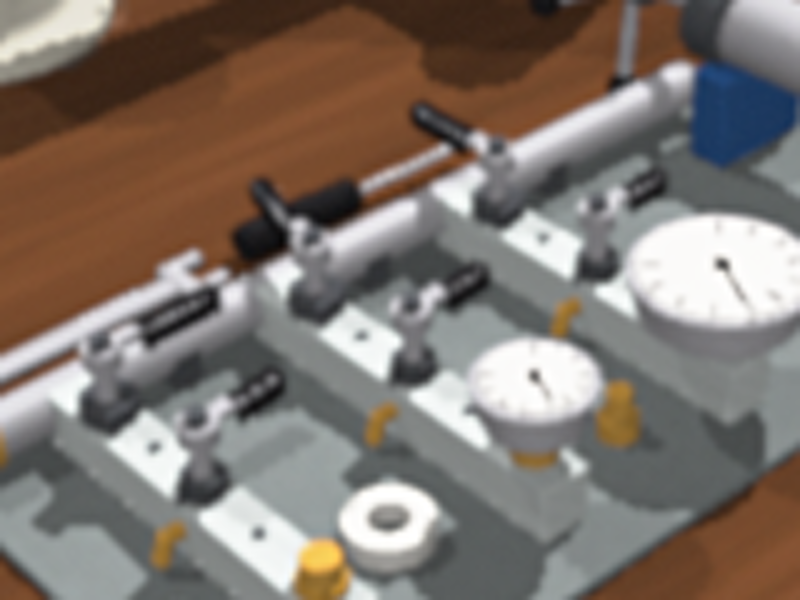

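The top crop shows the middle block's isolator pivot at (384,400) with its tip at (363,522). Its bleed pivot is at (373,262), bleed tip at (287,268) and gauge at (370,98). In the scene crop the same points are (314,240), (262,186), (412,303), (484,272) and (536,377). I'll triangulate these.

```bash
cat >> h.py <<'E'
def ray(c,u,v,eye=None,rot=None):
    d=np.array([(u-c["cx"])/c["fx"],(v-c["cy"])/c["fy"],1.])
    return (c["eye"] if eye is None else eye),(R.from_quat(c["orientation"]) if rot is None else rot).apply(d)
def atz(r,z): e,d=r; return e+d*(z-e[2])/d[2]
def tri(rs):
    A=0;b=0
    for e,d in rs:
        d=d/np.linalg.norm(d);P=np.eye(3)-np.outer(d,d);A=A+P;b=b+P@e
    return np.linalg.solve(A,b)
E
python3 - <<'E'
from h import *
import pickle
np.set_printoptions(precision=1,suppress=True)
d=pickle.load(open("d.pkl","rb"))
T=dict(iso=(384,400),itip=(363,522),bl=(373,262),btip=(287,268),g=(370,98),LG=(136,107),Liso=(152,408),Ltip=(152,535),Lbl=(148,270),Lbtip=(52,275),Piso=(616,388),Pitip=(493,398),Pbl=(603,248),Pbtip=(518,262),adapt=(241,150))
S=dict(iso=(314,240),itip=(262,186),bl=(412,303),btip=(484,272),g=(536,377),LG=(722,265),Liso=(494,152),Ltip=(418,110),Lbl=(602,208),Lbtip=(660,178),Piso=(104,348),Pitip=(213,298),Pbl=(200,418),Pbtip=(278,380))
for k in T:
    t=ray(d["top"],(T[k][0]+.5)/5-.5+270,(T[k][1]+.5)/5-.5+145)
    out=[atz(t,96 if k in("g","LG") else 84)]
    if k in S:
        s=ray(d["scene"],(S[k][0]+.5)/5-.5+220,(S[k][1]+.5)/5-.5+150)
        out=[tri([t,s])]+out+[atz(s,96 if k in("g","LG") else 84)]
    print(k,*out)
E
```

```text
iso [510.7 -60.8  87.3] [510.7 -61.4  84. ] [506.9 -57.7  84. ]
itip [439.4 -46.5  82.9] [438.9 -47.2  84. ] [441.5 -46.9  84. ]
bl [593.2 -56.7  86.6] [593.5 -56.9  84. ] [590.3 -54.4  84. ]
btip [591.2  -5.   81.6] [590.6  -5.3  84. ] [594.2  -6.8  84. ]
g [691.8 -56.3  94. ] [691.1 -56.5  96. ] [694.  -57.6  96. ]
LG [687.3  83.5  95.3] [687.4  83.7  96. ] [687.8  82.4  96. ]
Liso [507.6  76.   86.9] [508.1  76.4  84. ] [503.7  78.6  84. ]
Ltip [433.4  77.2  82.6] [433.4  77.2  84. ] [435.2  75.7  84. ]
Lbl [592.1  80.   86.4] [590.6  77.9  84. ] [590.9  85.   84. ]
Lbtip [588.3 135.   81.9] [588.4 135.2  84. ] [590.4 132.1  84. ]
Piso [ 515.4 -200.2   84.9] [ 515.7 -200.1   84. ] [ 514.1 -199.9   84. ]
Pitip [ 510.5 -127.9   79.7] [ 510.9 -126.4   84. ] [ 515.1 -131.8   84. ]
Pbl [ 599.2 -195.9   86.6] [ 600.  -195.7   84. ] [ 595.7 -194.9   84. ]
Pbtip [ 592.7 -144.9   80.2] [ 592.3 -144.1   84. ] [ 596.7 -147.7   84. ]
adapt [662.8  21.1  84. ]
```

Both views agree: isolator pivot (511,-61), isolator angle about 0.22, bleed pivot (594,-58), yaw about 0.028, and heights and sizes match the text. Next I shut the fingers and move over at the current height.

drive_tool:
  deltas:
    - [[2.0, 1.5, 0], [0, 0, 0]]
    - [[3.2, 2.5, 0], [0, 0, 0]]
    - [[3.2, 2.5, 0], [0, 0, 0]]
    - [[3.2, 2.5, 0], [0, 0, 0]]
    - [[3.2, 2.5, 0], [0, 0, 0]]
    - [[3.2, 2.5, 0], [0, 0, 0]]
    - [[3.2, 2.5, 0], [0, 0, 0]]
    - [[3.2, 2.5, 0], [0, 0, 0]]
    - [[3.2, 2.5, 0], [0, 0, 0]]
    - [[3.2, 2.5, 0], [0, 0, 0]]
    - [[3.0, 2.3, 0], [0, 0, 0]]
    - [[1.4, 3.9, 0], [0, 0, 0]]
  claw: 0

```text
clock: 1.3
position: [433.4, 203.8, 230.8]
ee_rot: [0.989, -0.15, 0.0, 0.0]
contact_force: [-0.4, -1.5, -0.1]
gripper_width: -0.1
grasp_force: 0.0
```

drive_tool:
  deltas:
    - [[1.4, 3.9, 0], [0, 0, 0]]
    - [[1.4, 3.9, 0], [0, 0, 0]]
    - [[1.4, 3.9, 0], [0, 0, 0]]
    - [[1.4, 3.9, 0], [0, 0, 0]]
    - [[1.4, 3.9, 0], [0, 0, 0]]
    - [[1.4, 3.9, 0], [0, 0, 0]]
    - [[1.4, 3.9, 0], [0, 0, 0]]
    - [[0, 0, 0], [0, 0, 6]]
    - [[0, 0, 0], [0, 0, 6]]
    - [[0, 0, 0], [0, 0, 6]]
    - [[0, 0, 0], [0, 0, 6]]
    - [[0, 0, 0], [0, 0, 6]]

```text
clock: 2.5
position: [444.3, -85.3, 230.9]
ee_rot: [0.915, -0.402, -0.0, 0.0]
contact_force: [-0.1, -0.1, 0.4]
gripper_width: 0.6
grasp_force: 0.0
```

drive_tool:
  deltas:
    - [[0, 0, 0], [0, 0, 6]]
    - [[0, 0, 0], [0, 0, 6]]
    - [[0, 0, 0], [0, 0, 6]]
    - [[0, 0, 0], [0, 0, 6]]
    - [[0, 0, 0], [0, 0, 6]]
    - [[0, 0, 0], [0, 0, 6]]
    - [[0, 0, 0], [0, 0, 6]]
    - [[0, 0, 0], [0, 0, 6]]
    - [[0, 0, 0], [0, 0, 6]]
    - [[0, 0, 0], [0, 0, 0]]
    - [[0, 0, 0], [0, 0, 0]]

```text
clock: 3.6
position: [444.5, -85.1, 231.1]
ee_rot: [-0.636, 0.772, 0.0, -0.0]
contact_force: [0.3, 0.4, 0.3]
gripper_width: 0.1
grasp_force: 0.0
```

```bash
python3 - <<'E'
from h import *
import pickle
s=arm.read_state()
im=save("wrist","pics/w1.png"); pickle.dump((s,im),open("w1.pkl","wb")); print(im["mount"],im["fx"],im["cx"],im["cy"])
# grid projection of expected points
Rw=R.from_quat(s["ee_rot"]);M=im["mount"]
for n,p in dict(iso=(511,-61,86),tip=(439,-47,86),bl=(594,-58,86),btip=(592,-1,86),ptip=(511,-128,86),tcp=None).items():
    q=Rw.inv().apply(np.array(p)-s["position"]) if p else np.zeros(3)
    c=np.linalg.inv(M)@np.r_[q,1]; print(n,c[:2]/c[2]*im["fx"]+[im["cx"],im["cy"]],c[2])
E
```

```text
[[-7.80461323e-05 -9.53585444e-01 -3.01122558e-01  7.66716339e+01]
 [ 9.99999997e-01 -7.32968708e-05 -2.70697187e-05 -1.01488705e-01]
 [ 3.74194851e-06 -3.01122559e-01  9.53585447e-01 -1.41554098e+02]
 [ 0.00000000e+00  0.00000000e+00  0.00000000e+00  1.00000000e+00]] 341.36457473684095 318.18959016776614 197.22302835967992
iso [250.84314988 221.16858017] 307.3845873861333
tip [332.29930597 221.08009653] 307.39819649440346
bl [163.8510707  240.36900139] 313.0257514614693
btip [185.03308805 293.02245764] 329.75858971759783
ptip [230.95017788 148.38786388] 287.5814990330774
tcp [318.42282746 263.06323876] 158.0714838914673
```

View pics/w1.png

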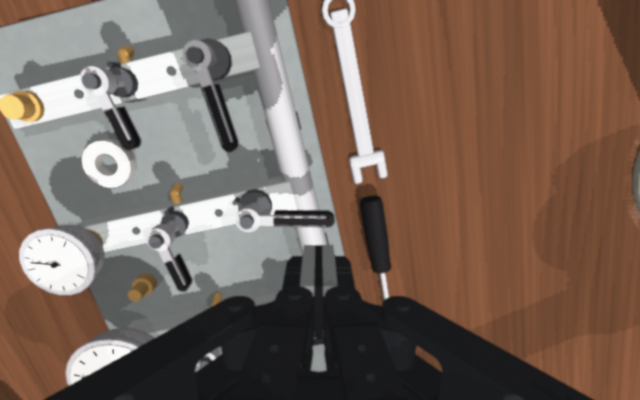

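The wrist view shows the isolator pivot at (248,222), its tip at (332,218), the bleed pivot at (159,240) and the bleed tip at (185,288). All are within a few mm of prediction. Beside the lever the way down is clear.

drive_tool:
  deltas:
    - [[0, 0, 1.6], [0, 0, 0]]
    - [[0, 0, 1.6], [0, 0, 0]]
    - [[0, 0, 1.6], [0, 0, 0]]
    - [[0, 0, 1.6], [0, 0, 0]]
    - [[0, 0, 1.6], [0, 0, 0]]
    - [[0, 0, 1.6], [0, 0, 0]]
    - [[0, 0, 1.6], [0, 0, 0]]
    - [[0, 0, 1.6], [0, 0, 0]]
    - [[0, 0, 1.6], [0, 0, 0]]
    - [[0, 0, 1.2], [0, 0, 0]]
    - [[0, 0, 0.6], [0, 0, 0]]
    - [[0, 0, 0], [0, 0, 0]]

```text
clock: 4.85
position: [444.2, -85.2, 68.7]
ee_rot: [-0.635, 0.772, 0.0, -0.001]
contact_force: [-0.0, 1.0, 0.2]
gripper_width: 0.1
grasp_force: 0.0
```

drive_tool:
  deltas:
    - [[-0.5, 0, 0], [0, 0, 0]]
    - [[-0.5, 0, 0], [0, 0, 0]]
    - [[-0.4, 0, 0], [0, 0, 0]]
    - [[-0.2, 0, 0], [0, 0, 0]]
    - [[-0.2, 0, 0], [0, 0, 0]]
    - [[-0.2, 0, 0], [0, 0, 0]]
    - [[-0.2, 0, 0], [0, 0, 0]]

```text
clock: 5.55
position: [448.8, -63.8, 69.5]
ee_rot: [-0.635, 0.773, -0.0, -0.0]
contact_force: [-1.5, -3.8, 1.8]
gripper_width: -0.4
grasp_force: 1.6
```

drive_tool:
  deltas:
    - [[-0.54, 0.11, 0], [0, 0, 5]]
    - [[-0.54, 0.11, 0], [0, 0, 5]]
    - [[-0.54, 0.11, 0], [0, 0, 5]]
    - [[-0.54, 0.11, 0], [0, 0, 5]]
    - [[-0.54, 0.11, 0], [0, 0, 5]]
    - [[-0.54, 0.11, 0], [0, 0, 5]]
    - [[-0.54, 0.11, 0], [0, 0, 5]]
    - [[-0.54, 0.11, 0], [0, 0, 5]]
    - [[-0.54, 0.11, 0], [0, 0, 5]]
    - [[-0.54, 0.11, 0], [0, 0, 5]]
    - [[-0.54, 0.11, 0], [0, 0, 5]]
    - [[-0.54, 0.11, 0], [0, 0, 5]]

```text
clock: 6.75
position: [476.0, -7.7, 68.8]
ee_rot: [-0.161, 0.987, -0.0, -0.002]
contact_force: [-2.4, -1.7, 1.5]
gripper_width: 0.1
grasp_force: 1.6
```

drive_tool:
  deltas:
    - [[-0.54, 0.11, 0], [0, 0, 5]]
    - [[-0.54, 0.11, 0], [0, 0, 5]]
    - [[-0.54, 0.11, 0], [0, 0, 5]]
    - [[-0.2, 0.04, 0], [0, 0, 2]]
    - [[0, 0, 0], [0, 0, 0]]

```text
clock: 7.25
position: [493.8, 0.5, 68.8]
ee_rot: [-0.016, 1.0, 0.0, -0.001]
contact_force: [-2.3, 0.5, 1.2]
gripper_width: 0.0
grasp_force: 1.0
```

drive_tool:
  deltas:
    - [[-0.1, 0, 0], [0, 0, 0]]
    - [[-0.1, 0, 0], [0, 0, 0]]
    - [[0, 0, 0], [0, 0, 0]]

```text
clock: 7.55
position: [494.0, 0.2, 68.6]
ee_rot: [-0.016, 1.0, -0.0, -0.003]
contact_force: [-6.4, 2.4, 2.5]
gripper_width: -0.0
grasp_force: 3.2
```

drive_tool:
  deltas:
    - [[-0.1, 0, 0], [0, 0, 0]]
    - [[-0.1, 0, 0], [0, 0, 0]]
    - [[0, 0, 0], [0, 0, 0]]

```text
clock: 7.85
position: [494.1, 0.0, 68.4]
ee_rot: [-0.016, 1.0, -0.0, -0.005]
contact_force: [-10.3, 4.5, 4.4]
gripper_width: 0.1
grasp_force: 5.1
```

The isolator is on its stop: force rises with no motion, and the finger's x matches the lever standing across the block. Next I back off, lift over and come down on the far side of the bleed lever.

drive_tool:
  deltas:
    - [[0.5, 0, 0], [0, 0, 0]]
    - [[1.0, 0, 0], [0, 0, 0]]
    - [[1.5, 0, 0], [0, 0, 0]]
    - [[0, 0, -2], [0, 0, 0]]
    - [[0, 0, -2], [0, 0, 0]]
    - [[0, 0, -2], [0, 0, 0]]
    - [[-3.2, -0.4, 0], [0, 0, 0]]
    - [[-3.2, -0.5, 0], [0, 0, 0]]
    - [[-3.2, -0.4, 0], [0, 0, 0]]
    - [[-3.2, -0.5, 0], [0, 0, 0]]
    - [[-3.2, -0.4, 0], [0, 0, 0]]
    - [[0, 0, 0], [0, 0, 0]]

```text
clock: 9.05
position: [632.8, -17.9, 128.7]
ee_rot: [-0.016, 1.0, -0.0, 0.002]
contact_force: [-0.6, -0.2, 0.0]
gripper_width: -0.1
grasp_force: 0.0
```

```bash
python3 - <<'E'
from h import *
s=arm.read_state(); im=save("wrist","pics/w2.png"); print(s["position"],s["ee_rot"],s["joints"])
Rw=R.from_quat(s["ee_rot"]);M=im["mount"]
for n,p in dict(iso=(512,-61,86),tip=(510,17,86),bl=(596,-58,86),btip=(593,-1,86)).items():
    c=np.linalg.inv(M)@np.r_[Rw.inv().apply(np.array(p)-s["position"]),1]; print(n,c[:2]/c[2]*im["fx"]+[im["cx"],im["cy"]])
E
```

```text
[632.75024383 -17.86141855 128.69699814] [-1.56896037e-02  9.99875650e-01 -1.62566726e-04  1.57918334e-03] [ 2.27465381e-01  4.80848212e-01 -1.10666470e-01  1.18509452e-03
 -9.76262503e-01 -1.76754349e+00]
iso [234.73583494 -11.14104369]
tip [399.38588883 -10.03750143]
bl [246.77239517 163.33064211]
btip [350.91955517 161.12870114]
```

View pics/w2.png

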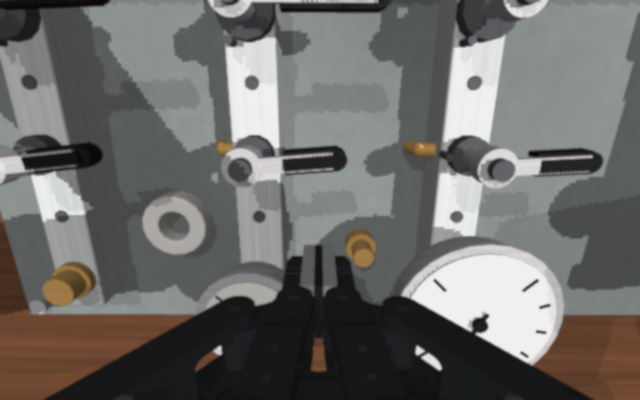

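The bleed lever runs from (240,168) to (345,158), still shut, angle about 0.07. The fingertips at (318,250) have clear space between the lever and the gauge. The shut isolator lies level at the top edge of the view. Next I descend.

drive_tool:
  deltas:
    - [[0.6, 0, 0], [0, 0, 0]]
    - [[0, 0, 1.5], [0, 0, 0]]
    - [[0, 0, 1.5], [0, 0, 0]]
    - [[0, 0, 1.5], [0, 0, 0]]
    - [[0, 0, 1.0], [0, 0, 0]]
    - [[0, 0, 0.5], [0, 0, 0]]
    - [[0, 0, 0], [0, 0, 0]]

```text
clock: 9.8
position: [622.5, -17.7, 69.1]
ee_rot: [-0.016, 1.0, -0.0, -0.0]
contact_force: [-1.3, -0.1, -0.7]
gripper_width: -0.0
grasp_force: 0.0
```

drive_tool:
  deltas:
    - [[0.5, 0, 0], [0, 0, 0]]
    - [[0.5, 0, 0], [0, 0, 0]]
    - [[0.2, 0, 0], [0, 0, 0]]
    - [[0.2, 0, 0], [0, 0, 0]]
    - [[0.2, 0, 0], [0, 0, 0]]
    - [[0.2, 0, 0], [0, 0, 0]]

```text
clock: 10.4
position: [607.7, -17.9, 70.1]
ee_rot: [-0.016, 1.0, 0.0, 0.003]
contact_force: [5.4, -0.8, -1.6]
gripper_width: 0.1
grasp_force: 2.6
```

drive_tool:
  deltas:
    - [[0, 0, 0], [0, 0, -4]]
    - [[0, 0, 0], [0, 0, -4]]
    - [[0.36, 0.12, 0], [0, 0, -5]]
    - [[0.36, 0.12, 0], [0, 0, -5]]
    - [[0.36, 0.12, 0], [0, 0, -5]]
    - [[0.36, 0.12, 0], [0, 0, -5]]
    - [[0.36, 0.12, 0], [0, 0, -5]]
    - [[0.36, 0.12, 0], [0, 0, -5]]
    - [[0.36, 0.12, 0], [0, 0, -5]]
    - [[0.36, 0.12, 0], [0, 0, -5]]

```text
clock: 11.4
position: [577.5, -21.3, 70.0]
ee_rot: [-0.423, 0.906, -0.0, 0.002]
contact_force: [2.2, 5.1, -1.1]
gripper_width: 0.1
grasp_force: 2.7
```

drive_tool:
  deltas:
    - [[0.36, 0.12, 0], [0, 0, -5]]
    - [[0.36, 0.12, 0], [0, 0, -5]]
    - [[0.36, 0.12, 0], [0, 0, -5]]
    - [[0.36, 0.12, 0], [0, 0, -5]]
    - [[0.36, 0.12, 0], [0, 0, -5]]
    - [[0.36, 0.12, 0], [0, 0, -5]]
    - [[0.36, 0.12, 0], [0, 0, -5]]
    - [[0.36, 0.12, 0], [0, 0, -5]]
    - [[0, 0, 0], [0, 0, -1]]
    - [[0, 0, 0], [0, 0, 0]]

```text
clock: 12.4
position: [556.4, -44.6, 69.8]
ee_rot: [0.712, -0.702, -0.0, -0.0]
contact_force: [-0.3, 4.8, 2.7]
gripper_width: -0.2
grasp_force: 2.4
```

drive_tool:
  deltas:
    - [[0.1, 0, 0], [0, 0, 0]]
    - [[0.1, 0, 0], [0, 0, 0]]
    - [[0, 0, 0], [0, 0, 0]]

```text
clock: 12.7
position: [556.4, -45.3, 69.8]
ee_rot: [0.712, -0.702, -0.001, -0.001]
contact_force: [-1.5, 11.3, 3.9]
gripper_width: -0.2
grasp_force: 5.7
```

drive_tool:
  deltas:
    - [[0.1, 0, 0], [0, 0, 0]]
    - [[0.1, 0, 0], [0, 0, 0]]
    - [[0, 0, 0], [0, 0, 0]]

```text
clock: 13.0
position: [556.4, -45.6, 69.8]
ee_rot: [0.712, -0.702, -0.001, -0.002]
contact_force: [-3.9, 18.5, 5.2]
gripper_width: -0.1
grasp_force: 9.3
```

Force climbs with no motion, so the bleed is on its stop. I back off and lift clear.

drive_tool:
  deltas:
    - [[-0.5, 0, 0], [0, 0, 0]]
    - [[-1.0, 0, 0], [0, 0, 0]]
    - [[-1.5, 0, 0], [0, 0, 0]]
    - [[0, 0, -2], [0, 0, 0]]
    - [[0, 0, -3], [0, 0, 0]]
    - [[0, 0, -3], [0, 0, 0]]
    - [[0, 0, -3], [0, 0, 0]]
    - [[0, 0, -3], [0, 0, 0]]
    - [[0, 4, 0], [0, 0, 0]]
    - [[0, 4, 0], [0, 0, 0]]
    - [[0, 4, 0], [0, 0, 0]]
    - [[0, 0, 0], [0, 0, 0]]

```text
clock: 14.2
position: [430.8, -21.6, 208.9]
ee_rot: [0.712, -0.702, -0.001, 0.001]
contact_force: [0.6, 0.3, 0.4]
gripper_width: 0.0
grasp_force: 0.0
```

```bash
python3 - <<'E'
from h import *
s=arm.read_state(); print(s["position"],s["contact_force"])
im=save("wrist","pics/w3.png"); a=get_image("scene")["img"][120:300,150:390,::-1]
cv2.imwrite("pics/s3.png",cv2.resize(a,None,fx=3.3,fy=3.3,interpolation=2))
E
```

```text
[430.76595217 -21.58212103 208.86024228] [0.57323099 0.28818614 0.43603587]
```

View pics/w3.png

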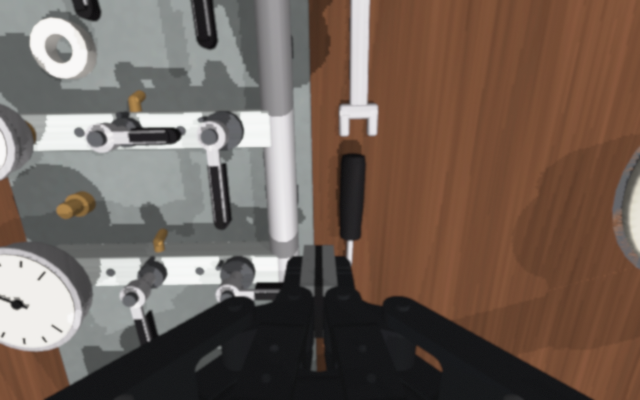

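View pics/s3.png

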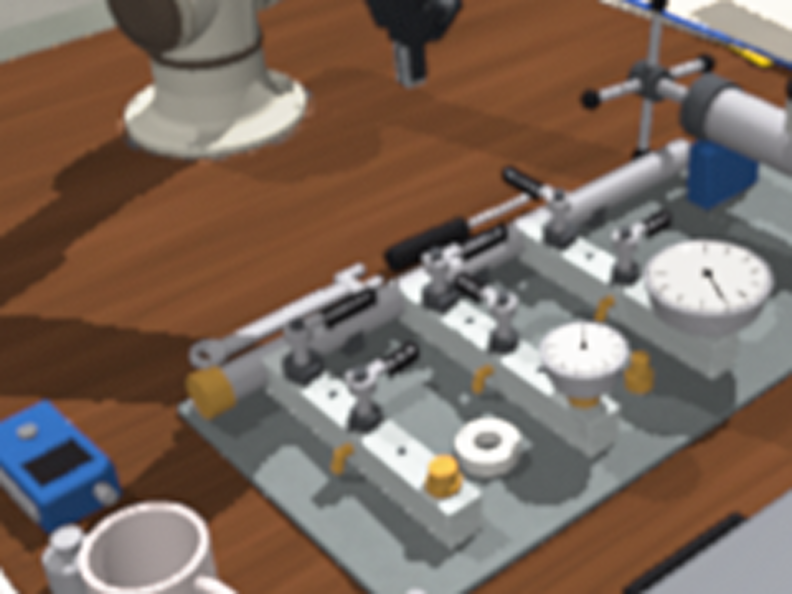

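The isolator runs (212,135)→(222,225) and the bleed (97,138)→(178,135). The other levers and loose items look unmoved. I'll check the angles against projection.

```bash
python3 - <<'E'
from h import *
s=arm.read_state(); im=get_image("wrist");M=im["mount"];Rw=R.from_quat(s["ee_rot"])
W=Rw.as_matrix()@M[:3,:3]; eye=Rw.apply(M[:3,3])+s["position"]
f=lambda u,v:atz(ray(im,u,v,eye,R.from_matrix(W)),86)
for a,b in (((212,135),(222,225)),((97,138),(178,135))):
    p,q=f(*a),f(*b); d=q-p; print(p.round(),q.round(),np.degrees(np.arctan2(d[1],d[0])))
# expect 91.6 and 181.6
E
```

```text
[518. -63.  86.] [516.  12.  86.] 91.89749728070423
[608. -59.  86.] [545. -63.  86.] -177.05745817394285
```

Both levers are within about 1.5° of their stop directions (91.6° and 181.6° expected).

```bash
python3 -c "
from bench import arm
print(arm.job_done())"
```

```text
the job is handed in; nothing more can be done
None
```

The small gauge's isolator was pushed fully shut to its stop, then its bleed fully open to its stop; nothing else looked moved in the final images, and the job was handed in at about 14 s on the robot's clock.

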